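# Plug the tank's cam-arm filler

## Task

Close the water tank's filler: push the grooved plug straight down into the cam-arm coupling, firmly until it comes up solid on its rubber seat but without ramming it, while both arms are open. Then swing the two cam arms fully down against the coupling's sides, one after the other, without forcing them, and leave the other things where they are.

Things in the scene. Friction and masses are not known exactly. Their poses are not given: they have to be found in the camera images.
- coupling: cam-arm coupling of cast aluminium, filler of the tank below, fixed upright: floor flange 110 mm across, 10 mm high, pipe, hexagon, then a cup 60 mm across (rim 64) with pin ears. Origin on its axis at bench level, z up; cam arms on its +y (left) and -y (right) sides. Push neither it nor its arms with over 40 N.
- coupling_mouth (a point): centre of the coupling's open mouth, which faces up on its axis, 105 mm above the bench; bore 47.5 mm
- coupling_seat (a point): on the axis 67 mm above the bench, where the plug's nose ends on a rubber seat in the bore. Its lip grips over the last 6 mm (about 12 N to push through; a plug only set in stays up), then the plug comes up solid (30 N per mm). Wear shifts that solid height up to 1.8 mm up or down, unreported: feel for it. Firm is 22 to 32 N; over 40 N crushes the rubber.
- cam_left (a joint): swing of the left cam arm about its pin, rad: 0 = fully open (pointing outward and 20 degrees above level), 1.92 (110 degrees) = fully closed, hanging straight down against the coupling's side on a hard stop. It stays where it is left; its stiff pin and the cam resist by 0.25 to 0.5 N m, that is 5 to 10 N pushed at the pad point. Starts between 0 and 0.25.
- cam_left_pin (a point): centre of the left arm's hinge pin, 28.7 mm from the coupling's axis on its +y side, 89 mm above the bench; the pin lies level along the coupling's own x axis
- cam_left_pad (a point): point on the pushing face of the left arm (its upper face when open, its outer face when closed), 55 mm along the arm from the pin and 11.5 mm out from the line of the pin. The arm is a bar 14 mm wide and 7 mm thick that ends in an eye 79 mm from the pin.
- cam_right (a joint): swing of the right cam arm about its pin, rad: 0 = fully open (pointing outward and 20 degrees above level), 1.92 (110 degrees) = fully closed, hanging straight down against the coupling's side on a hard stop. It stays where it is left; its stiff pin and the cam resist by 0.25 to 0.5 N m, that is 5 to 10 N pushed at the pad point. Starts between 0 and 0.25.
- cam_right_pin (a point): centre of the right arm's hinge pin, 28.7 mm from the coupling's axis on its -y side, 89 mm above the bench; the pin lies level along the coupling's own x axis
- cam_right_pad (a point): point on the pushing face of the right arm (its upper face when open, its outer face when closed), 55 mm along the arm from the pin and 11.5 mm out from the line of the pin. The arm is a bar 14 mm wide and 7 mm thick that ends in an eye 79 mm from the pin.
- plug: loose grooved adaptor blanked with a pipe plug, grey metal, 80 mm high, 0.28 to 0.46 kg, standing on its nose. Origin under the nose's centre, z up its axis. Nose tapers from 45.5 to 38 mm over 5 mm; barrel 45.5 mm with a groove 12 to 30 mm up; hexagon 51 mm across flats 43 to 56 mm up. Any turn about its axis will do. Not pushed home, the cams strike its nose and bind.
- plug_head (a point): centre of the top of the plug's square head, 80 mm above its nose; the head is 22 mm wide and 24 mm high, faces square to the plug's x and y. With the plug home the hexagon's underside is 5 mm above the mouth.
- spanner: flat green steel cone spanner, 145 x 36 x 5 mm, loose on the bench; origin under its middle, x along it; bystander
- axle: galvanised pedal axle, 100 mm long, 17 mm thick, loose on the bench; origin under its middle, x along it; bystander
- bell: chrome bicycle bell, 54 mm across, 34 mm high, in the open wooden drawer; origin at its underside; bystander
- grip: black rubber handlebar grip, 113 mm long, 36 mm thick, in the open wooden drawer; origin under its middle; bystander
Things that resemble listed ones, but are neither listed nor needed, are in the scene too. What is meant by the coupling is not brown or turquoise, and is the larger of those in its own colour.

How it is judged:
On the way, in this order (a step that is already met when the one before it is completed fails the run):
1. with both arms open, the plug is pressed down firmly (over 20 N) on its rubber seat, nose no more than 70 mm above the bench, upright in the bore (z of plug in the frame of coupling below 0.07 m and contact force between plug and coupling above 20 N and horizontal distance between plug and coupling below 0.004 m and angle between plug's own z axis and vertical below 0.06 rad and value of joint each of cam_left, cam_right below 0.4 rad), for 0.2 s.
2. one cam arm is swung fully down (over 1.88 rad), the plug still in place (value of joint any of cam_left, cam_right above 1.88 rad and z of plug in the frame of coupling below 0.07 m and horizontal distance between plug and coupling below 0.004 m and angle between plug's own z axis and vertical below 0.06 rad), for 0.2 s.
3. the other cam arm is swung fully down too (value of joint each of cam_left, cam_right above 1.88 rad), for 0.2 s.
At the end, for the whole second after the job is handed in: Both cam arms read over 1.88 rad (within 2.3 degrees of fully down); the plug is at rest in the coupling, its axis within 4 mm of the coupling's, within 0.06 rad of upright, its nose no more than 68 mm above the bench (all of step 3 and z of plug in the frame of coupling below 0.068 m and linear speed of plug below 0.01 m/s and horizontal distance between plug and coupling below 0.004 m and angle between plug's own z axis and vertical below 0.06 rad); the robot touches nothing.
It fails at once if the plug is rammed: over 40 N between plug and coupling while both arms are open (contact force between plug and coupling above 40 N and value of joint each of cam_left, cam_right below 0.4 rad).
It fails at once if the coupling or its arms are forced: the robot pushes them with over 40 N (contact force between any of the fingers, the arm and coupling above 40 N).
It fails at once if a bystander is moved by over 30 mm (distance of any of spanner, axle, bell, grip from where it was at the start of the episode above 0.03 m).
It also fails if it takes over 72 s, if anything falls off the work surface, if the arm or the gripper's body presses on something with over 40 N, if the wrist force passes 120 N, or if a joint passes its speed limit or range.

## Robot

A 7-joint arm with a two-finger parallel gripper is mounted at the origin on the work surface. World frame = base frame: x ahead of the robot, y to its left, z up, the work surface at z = 0. Lengths are in m, angles in rad, forces in N, time in s.
With the tool pointing down it reaches from about 0.425 to 1.025 m from the base axis. Payload 9.4 kg.
Tool frame: the origin (TCP) lies between the finger pads; the fingertips stand 19 mm ahead of it and the grasp point (between the pads) is the TCP; z points along the fingers, y is the direction in which the jaws open and shut (so a half turn about z gives the same grasp; the last joint's range is limited). The gripper opens to 85 mm and grips with 20 to 120 N. Pads are 22 mm wide; open, the fingers measure 114 mm over their backs; the gripper's body (76 mm by 85 mm) begins 54 mm behind the grasp point. The pads swing forward as they close: fully open they stand 13 mm farther back than shut.
Start: joints at [1.143, 0.599, -0.003, 1.599, 0.002, 0.943, -0.08], TCP at [0.249, -0.681, 0.25] pointing down, gripper open.
Joint ranges: [-2.57, 2.57], [-0.35, 1.97], [-1.29, 1.29], [0.11, 2.56], [-1.05, 4.19], [0.11, 1.86], [-2.63, 2.63]. Speed limits (rad/s): [2.22, 2.22, 3.01, 3.01, 3.14, 3.14, 3.14].

## Interface

Orientations are given as a 3x3 rotation matrix whose columns are the frame's x, y, z axes.
In Python, from rig import bot gives the robot as it stands. Calls block until the motion is done:
- bot.move_ptp(position, orientation): joint-space move of the TCP to a pose.
- bot.move_linear(position, orientation=None, v=0.15, until_force=None): straight line of the TCP; orientation=None keeps the orientation; v is the mean speed in m/s. With until_force (N) it stops when the force on the tool has changed by that much, and returns True; else False.
- bot.goto_joints(angles): joint-space move.
- bot.set_gripper(opening, force=None): finger opening in m; force is the grip in N (None keeps the last); returns when the fingers have stopped.
- bot.pause(seconds).
- bot.inverse_kinematics(position, orientation): joint angles nearest the present ones, or None.
- bot.observe(): the state.
- bot.grab_frame(name): name is "side" or "top" or "wrist"; returns the picture (420x560x3 uint8, red, green, blue); there is no depth.
- bot.camera_model(name): a dict with "fovy" (degrees; the focal length in pixels is half the picture's height over the tangent of half this angle, whatever the lens; pixels are square), "cx", "cy" (the principal point, pixels), "extrinsics" (4x4, takes a point from world to camera coordinates); the wrist camera has in their place "mount" (4x4, takes a point from camera to tool coordinates, whose origin is the TCP and whose axes are the flange's). Camera axes: x right, y down, z forward; pixel columns grow to the right and rows downward; lengths in m; the calibration is good to about 2 mm. A picture is of the moment at which its call begins: read the wrist's pose just before it. camera_model takes no time and is no camera call.
A pose or a line that the arm cannot do raises bot.MotionError and nothing moves.
- bot.close_job(): hands the job in, once; it reports no verdict.
The state is a dict: "t": time; "joints": joint angles; "dq": joint speeds; "joint_efforts": joint torques, N m; "position": TCP position; "tool_rot": TCP orientation; "contact_force": force on the tool from outside, world axes, zero at the start; "ft_torque": the same for the moment, N m; "width": finger opening in m.
Only numpy, scipy, OpenCV 4.12 (cv2) and the standard library are available. Lean on these libraries where they do the work, as an engineer would, in place of code of your own. Each camera call takes 0.05 s, during which the arm holds its last target. There are 200 camera calls.

## Working session

There is one attempt and no reset: what is moved stays moved. The work goes in short steps, each a Python script; the robot and the scene stay as the last script left them, time stands still between calls to the robot, and variables do not carry over. Pictures are saved under pics/ and viewed, about 8 in all and at most 12, crops included, and the job is handed in when it is done.

```bash
mkdir -p pics; ls; python3 - <<'E'
from rig import bot
import cv2,numpy as np
ims=[]
for n in ("top","side"):
    m=bot.camera_model(n); print(n,m)
    f=bot.grab_frame(n); cv2.imwrite(f"pics/{n}0.png",f[:,:,::-1])
print(bot.camera_model("wrist")); s=bot.observe(); print(s)
for n in("top","side"):
    f=cv2.imread(f"pics/{n}0.png"); cv2.imwrite(f"pics/{n}0b.png",cv2.resize(f,(800,600),interpolation=cv2.INTER_CUBIC))
E
```

```text
pics
top {'fovy': 43.50081762581647, 'cx': 279.89024549498635, 'cy': 205.6420085098059, 'extrinsics': array([[ 0.02229595, -0.99974462,  0.0036867 ,  0.14375191],
       [-0.99571592, -0.0225368 , -0.08967663,  0.57256593],
       [ 0.08973681, -0.00167148, -0.99596411,  1.45646234],
       [ 0.        ,  0.        ,  0.        ,  1.        ]])}
side {'fovy': 57.20398075805954, 'cx': 282.082420092508, 'cy': 206.29937285809092, 'extrinsics': array([[ 0.96822477, -0.24964829, -0.01471478, -0.49456985],
       [-0.20396541, -0.75426552, -0.62408464,  0.29557641],
       [ 0.14470281,  0.60725552, -0.78121817,  0.89742163],
       [ 0.        ,  0.        ,  0.        ,  1.        ]])}
{'fovy': 69.44252683514354, 'cx': 279.6323263579773, 'cy': 209.35930966112056, 'mount': array([[-4.26446348e-04, -9.63645989e-01, -2.67182011e-01,
         6.75515091e-02],
       [ 9.99999094e-01, -7.52092292e-04,  1.11648519e-03,
        -3.98168996e-04],
       [-1.27684201e-03, -2.67181293e-01,  9.63645436e-01,
        -1.24110182e-01],
       [ 0.00000000e+00,  0.00000000e+00,  0.00000000e+00,
         1.00000000e+00]])}
{'t': 0.1, 'joints': array([ 1.14329401,  0.60005094, -0.00250632,  1.60005347,  0.00179442,
        0.94289629, -0.07978811]), 'dq': array([ 0.00103186, -0.00132218,  0.00076371, -0.00273922, -0.00014647,
       -0.00060181,  0.00163706]), 'joint_efforts': array([ 4.83643977e-03, -7.77994180e+01,  1.56993236e+00, -2.58627695e+01,
        1.26081015e-02,  5.49389486e-03,  4.82903863e-05]), 'position': array([ 0.24898183, -0.68048565,  0.24949834]), 'tool_rot': array([[ 9.39084704e-01,  3.43685229e-01, -6.19023866e-04],
       [ 3.43685755e-01, -9.39083866e-01,  1.26273003e-03],
       [-1.47333666e-04, -1.39856014e-03, -9.99999011e-01]]), 'contact_force': array([ 0.19983061, -0.9523502 ,  0.63614257]), 'ft_torque': array([ 0.03745267, -0.01093308, -0.00594074]), 'width': 0.08525083055757378}
```

View pics/top0b.png

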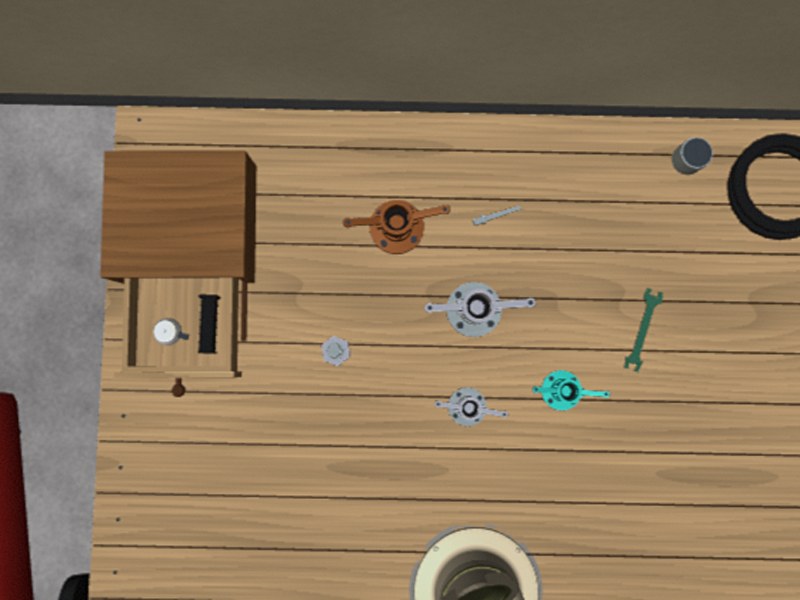

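View pics/side0b.png

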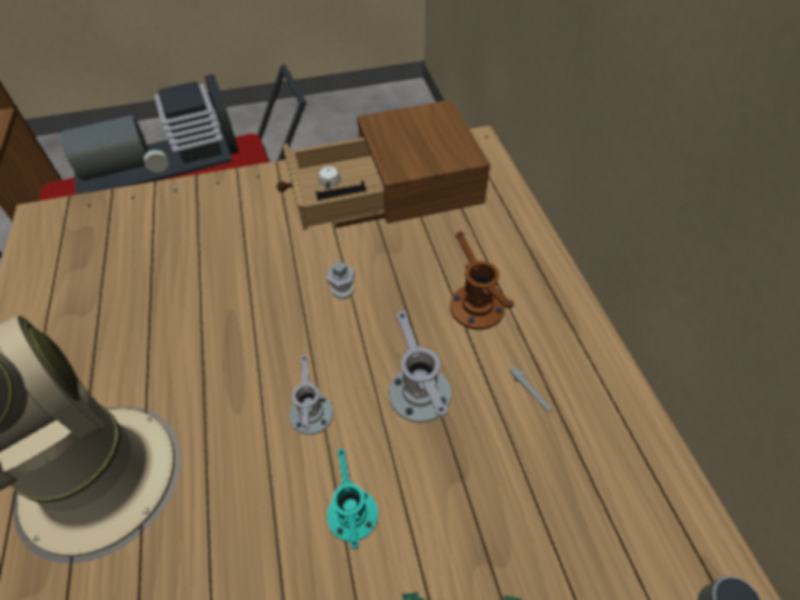

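The top view shows four couplings (800x600 pixels): brown (397,222), turquoise (567,390), large grey (477,307) and small grey (468,407). The larger grey one at (477,307) fits the description. The plug is at (336,351). I'll look at both close up with the wrist camera.

```bash
cat > h.py <<'E'
from rig import bot
import numpy as np, cv2
def K(m): 
    f=210/np.tan(np.radians(m["fovy"]/2)); return f,m["cx"],m["cy"]
def ray(n,uv,s=None):
    m=bot.camera_model(n); f,cx,cy=K(m); d=np.array([(uv[0]-cx)/f,(uv[1]-cy)/f,1.])
    if n=="wrist":
        M=m["mount"]; R=np.array(s["tool_rot"]); return np.array(s["position"])+R@M[:3,3], R@M[:3,:3]@d
    E=m["extrinsics"]; return -E[:3,:3].T@E[:3,3], E[:3,:3].T@d
def onz(n,uv,z,s=None):
    o,d=ray(n,uv,s); return o+d*(z-o[2])/d[2]
def proj(n,p,s=None):
    m=bot.camera_model(n); f,cx,cy=K(m)
    if n=="wrist":
        M=m["mount"]; R=np.array(s["tool_rot"]); q=M[:3,:3].T@(R.T@(np.array(p)-s["position"])-M[:3,3])
    else: q=m["extrinsics"][:3,:3]@p+m["extrinsics"][:3,3]
    return np.array([f*q[0]/q[2]+cx,f*q[1]/q[2]+cy])
def down(yaw):
    c,s=np.cos(yaw),np.sin(yaw); return np.array([[c,s,0],[s,-c,0],[0,0,-1.]])
E
python3 - <<'E'
from h import *
import pickle
np.set_printoptions(precision=4,suppress=True)
def P(u,z): return onz("top",np.array(u)*.7,z)
plug=P((337,350),.08); cp=P((478,306),.105); a=P((430,308),.11); b=P((531,302),.11)
print("plug",plug,"coup",cp,a,b,"turq",P((567,390),.08),"small",P((469,407),.07))
for nm,c,h in(("plug",plug,.22),("coup",cp,.3)):
    yaw=0. if nm=="coup" else 0.
    x=np.array([1,0,0.]); p=c+(.277*h-.0676)*x; p[2]=c[2]+h-.124
    bot.move_ptp(p,down(yaw)); bot.pause(.3)
    s=bot.observe(); f=bot.grab_frame("wrist"); print(nm,s["t"],s["position"],s["joints"])
    pickle.dump(s,open(nm+".pkl","wb")); cv2.imwrite(f"pics/{nm}1.png",f[:,:,::-1]); cv2.imwrite(f"pics/{nm}1b.png",cv2.resize(f[:,:,::-1],(800,600),interpolation=cv2.INTER_CUBIC))
E
```

```text
plug [0.4552 0.2727 0.08  ] coup [0.5425 0.0107 0.105 ] [0.5364 0.1002 0.11  ] [ 0.5518 -0.0872  0.11  ] turq [ 0.39   -0.1612  0.08  ] small [0.3537 0.0214 0.07  ]
plug 3.8083 [0.4487 0.2726 0.176 ] [-0.526   0.4721 -0.1775  2.118   0.1511  0.5631 -2.3835]
coup 5.3167 [0.5578 0.0117 0.2807] [ 0.0573  0.374  -0.2435  1.941   0.1182  0.8407 -1.8182]
```

View pics/plug1b.png

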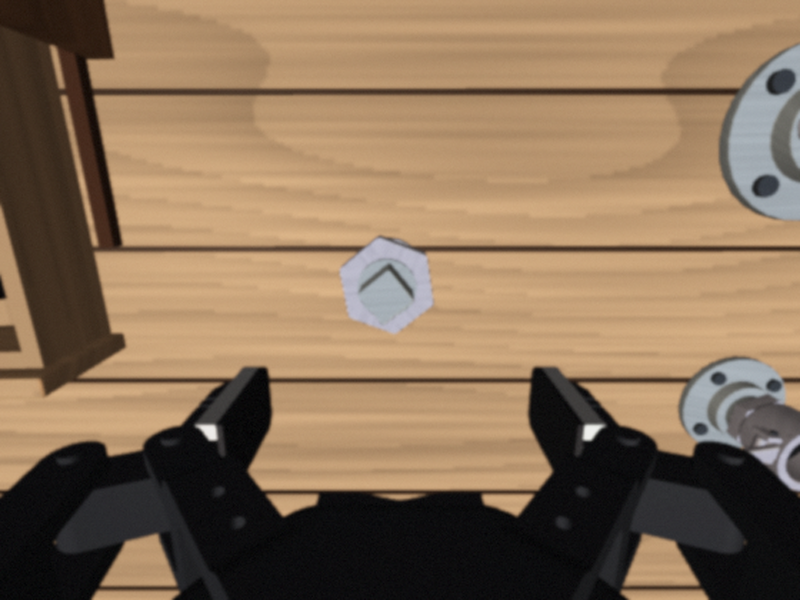

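View pics/coup1b.png

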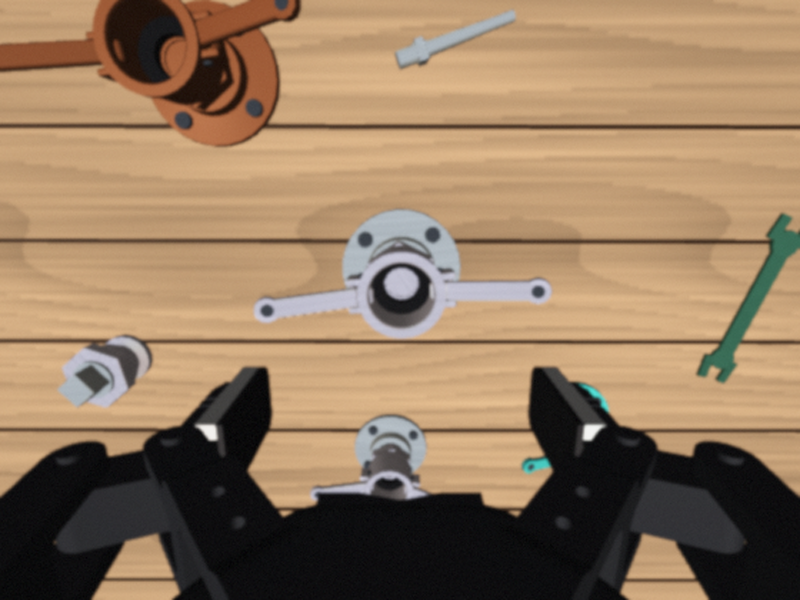

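The plug view shows the hexagon centred at (387,285), with the head's dark side faces forming a chevron with its apex at (388,266). The coupling view shows the mouth at (400,293) and the arm eyes at (266,311) and (538,291). Next I'll view enlarged crops to measure and to confirm which coupling is meant.

```bash
python3 - <<'E'
import cv2,numpy as np
p=cv2.imread("pics/plug1.png");c=cv2.imread("pics/coup1.png")
def cr(im,u,v,w,h,k): return cv2.resize(im[v:v+h,u:u+w],(w*k,h*k),interpolation=cv2.INTER_CUBIC)
A=cr(p,230,160,80,75,4);A=cv2.convertScaleAbs(A,alpha=1.8,beta=-180)
B=cr(c,35,230,80,75,4)
C=cr(c,170,140,225,100,3)
out=np.zeros((600,700,3),np.uint8);out[:300,:320]=A;out[:300,340:660]=B;out[300:600,:675]=C
cv2.imwrite("pics/comp.png",out)
E
```

```text
(no output)
```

View pics/comp.png

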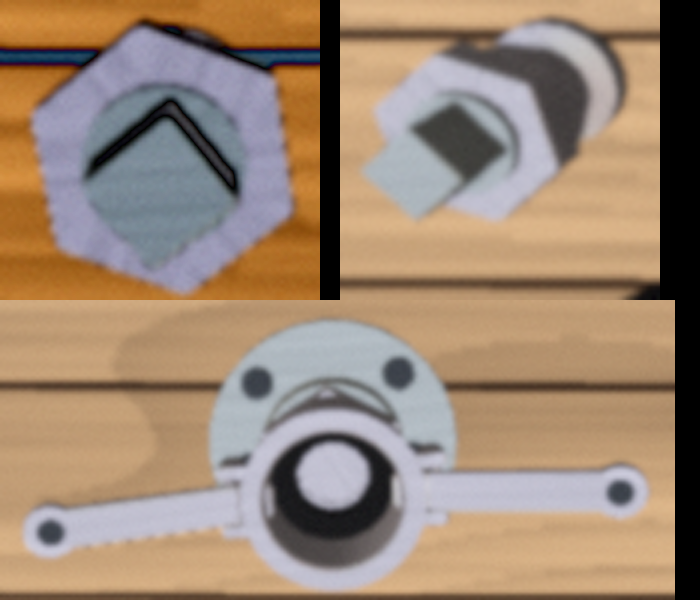

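```bash
cat > fit.py <<'E'
from h import *
import pickle
from scipy.optimize import least_squares
np.set_printoptions(precision=4,suppress=True)
sp=pickle.load(open("plug.pkl","rb"));sc=pickle.load(open("coup.pkl","rb"))
A=np.array([[170,112],[238,193],[153,270],[88,178]])/4+[230,160]
B=np.array([[70,130],[125,182],[78,220],[22,172]])/4+[35,230]
for q,s in((A,sp),(B,sc)):
    W=np.array([onz("wrist",u,.08,s)[:2] for u in q]); e=np.roll(W,-1,0)-W
    print("head",W.mean(0),"sides",np.linalg.norm(e,axis=1)*1e3,"ang mod90",np.degrees(np.arctan2(e[:,1],e[:,0]))%90)
print("top head",onz("top",np.array([337,350])*.7,.08))
def eye(v,k):
    a=np.radians(20)-v[3+k]; sg=(1,-1)[k]; u=sg*np.array([-np.sin(v[2]),np.cos(v[2]),0]); z=np.array([0,0,1.])
    c=np.array([v[0],v[1],.089])+.0287*u
    return c+.079*(np.cos(a)*u+np.sin(a)*z)+.0115*(-np.sin(a)*u+np.cos(a)*z)
obs=[("wrist",(281.2,206.7),(186.7,217.3),(376.7,204),1.),("top",(478.5*.7,306*.7),(430*.7,308*.7),(531*.7,302*.7),.7),("side",(421*.7,362*.7),(402*.7,316*.7),(439*.7,408*.7),.4)]
def res(v):
    r=[]
    for n,m,a,b,w in obs:
        for p,o in(((v[0],v[1],.105),m),(eye(v,0),a),(eye(v,1),b)): r+=list(w*(proj(n,np.array(p),sc)-o))
    return np.array(r)
o=least_squares(res,[.5425,.0107,0,.1,.1]); print("coupling",o.x,"yaw deg",np.degrees(o.x[2])); print(o.fun.reshape(-1,3,2))
print("mouth wrist",onz("wrist",(281.2,206.7),.105,sc))
E
python3 fit.py
```

```text
head [0.4568 0.2795] sides [20.0552 22.2377 21.8135 19.9395] ang mod90 [39.2565 43.3799 33.3606 39.1305]
head [0.4556 0.2787] sides [21.1607 20.6088 20.6938 21.5939] ang mod90 [37.6095 37.478  40.3255 38.7847]
top head [0.4552 0.2727 0.08  ]
coupling [ 0.5487  0.0107  0.0695 -0.2658 -0.2191] yaw deg 3.9800593751834894
[[[-0.5798 -3.5054]
  [-1.7061  2.9605]
  [ 2.7966  2.5921]]

 [[-0.2355 -1.6307]
  [ 1.2721 -2.3371]
  [-0.922  -1.5545]]

 [[ 0.5008 -0.0283]
  [ 1.024  -2.3182]
  [ 1.2056 -2.9263]]]
mouth wrist [0.545  0.0101 0.105 ]
```

```bash
python3 - <<'E'
import re
t=open("fit.py").read()
t=t.replace(".079*(np",'v[5]*(np').replace("[.5425,.0107,0,.1,.1])","[.5425,.0107,0,.1,.1,.075],bounds=([0,-1,-1,0,0,.06],[1,1,1,.25,.25,.085]))")
open("fit.py","w").write(t)
E
python3 fit.py | tail -12
cat > ik.py <<'E'
from h import *
# reach check: tilted tool, pad poses
np.set_printoptions(precision=3,suppress=True)
C=np.array([.545,.0103,0]); psi=.07
def tool(k,tilt,flip):
    """tool leaning outward on side k by tilt; jaw axis along coupling x"""
    sg=(1,-1)[k]; u=sg*np.array([-np.sin(psi),np.cos(psi),0]); e=np.array([0,0,1.])
    z=-(np.sin(tilt)*u+np.cos(tilt)*e); y=np.array([np.cos(psi),np.sin(psi),0])*flip; x=np.cross(y,z)
    return np.stack([x,y,z],1),u,e
if __name__=="__main__":
  for k in(0,1):
    for flip in(1,-1):
      for tl in(0,25,40,50):
        R,u,e=tool(k,np.radians(tl),flip)
        for r,z in((.045,.035),(.09,.12),(.12,.2)):
          p=C+r*u+z*e-.019*R[:,2]
          q=bot.inverse_kinematics(p,R); print(k,flip,tl,(r,z),q)
E
python3 ik.py
```

```text
[[[-0.0319  0.3986]
  [ 0.238   0.0301]
  [ 0.1359  0.008 ]]

 [[-0.0996 -0.5454]
  [-0.6202 -0.5979]
  [-0.6473 -0.0613]]

 [[-0.1527  0.209 ]
  [ 0.0709 -0.4568]
  [ 0.6656  0.0995]]]
mouth wrist [0.545  0.0101 0.105 ]
0 1 0 (0.045, 0.035) [ 0.069  0.714 -0.403  2.135  0.683  0.42  -0.812]
0 1 0 (0.09, 0.12) [ 0.093  0.599 -0.551  2.079  0.545  0.607 -0.768]
0 1 0 (0.12, 0.2) [ 0.111  0.501 -0.64   2.001  0.423  0.772 -0.71 ]
0 1 25 (0.045, 0.035) [-0.254  0.764 -0.288  2.099  0.958  0.756 -1.275]
0 1 25 (0.09, 0.12) [-0.223  0.655 -0.439  2.03   0.814  0.949 -1.178]
0 1 25 (0.12, 0.2) [-0.206  0.564 -0.527  1.948  0.707  1.107 -1.089]
0 1 40 (0.045, 0.035) [-0.349  0.858 -0.319  2.047  1.019  1.035 -1.431]
0 1 40 (0.09, 0.12) [-0.348  0.746 -0.423  1.984  0.892  1.194 -1.327]
0 1 40 (0.12, 0.2) [-0.345  0.652 -0.49   1.91   0.803  1.334 -1.233]
0 1 50 (0.045, 0.035) [-0.426  0.93  -0.294  2.006  1.019  1.189 -1.487]
0 1 50 (0.09, 0.12) [-0.431  0.816 -0.386  1.951  0.913  1.339 -1.39 ]
0 1 50 (0.12, 0.2) [-0.429  0.72  -0.451  1.885  0.842  1.474 -1.3  ]
0 -1 0 (0.045, 0.035) [-0.
[... 1856 characters left out ...]
-0.265  0.491  0.521  2.026 -0.365  0.716 -2.587]
1 -1 25 (0.045, 0.035) [ 0.363  0.769 -0.24   2.059 -0.551  0.505 -2.384]
1 -1 25 (0.09, 0.12) [ 0.341  0.639 -0.098  1.995 -0.543  0.734 -2.366]
1 -1 25 (0.12, 0.2) [ 0.326  0.54  -0.007  1.916 -0.506  0.926 -2.395]
1 -1 40 (0.045, 0.035) [ 0.469  0.86  -0.232  1.994 -0.75   0.726 -2.104]
1 -1 40 (0.09, 0.12) [ 0.453  0.734 -0.107  1.934 -0.706  0.941 -2.15 ]
1 -1 40 (0.12, 0.2) [ 0.453  0.636 -0.043  1.861 -0.657  1.113 -2.218]
1 -1 50 (0.045, 0.035) [ 0.521  0.933 -0.222  1.945 -0.815  0.884 -1.996]
1 -1 50 (0.09, 0.12) [ 0.522  0.81  -0.131  1.89  -0.763  1.075 -2.068]
1 -1 50 (0.12, 0.2) [ 0.528  0.71  -0.079  1.826 -0.722  1.233 -2.144]
```

```bash
python3 fit.py | grep coupling; python3 - <<'E'
from h import *
np.set_printoptions(precision=4,suppress=True)
H=np.array([.4562,.2791,0]); a=np.radians(38.7)
def at(z): return H+[0,0,z]
bot.set_gripper(.05,30)
bot.move_ptp(at(.16),down(a))
for yaw,f in((a,20),(a+np.pi/2,100)):
    if f==100:
        bot.move_ptp(at(.12),down(yaw))
    r=bot.move_linear(at(.079),down(yaw),v=.08,until_force=8); s=bot.observe(); print("down",r,s["position"],s["contact_force"])
    bot.set_gripper(.015,f); s=bot.observe(); print("closed",s["width"],s["contact_force"],s["ft_torque"],s["t"])
    if f!=100:
        bot.set_gripper(.045,30); bot.move_linear(at(.12),v=.1)
bot.move_linear(at(.26),v=.15); s=bot.observe(); print(s["width"],s["contact_force"],s["t"])
psi=.07
R=down(np.pi/2+psi); C=np.array([.545,.0103,.19])
bot.move_ptp(C+[0,0,.04],R); s=bot.observe(); print(s["joints"],s["width"],s["contact_force"],s["t"])
for n in("side","wrist"): cv2.imwrite(f"pics/g_{n}.png",bot.grab_frame(n)[:,:,::-1])
a=cv2.imread("pics/g_side.png")[170:350,180:400];b=cv2.imread("pics/g_wrist.png")
cv2.imwrite("pics/g.png",np.hstack([cv2.resize(a,(440,360)),cv2.resize(b,(360,360))]))
E
```

```text
coupling [0.5446 0.0101 0.0717 0.0714 0.0922 0.0702] yaw deg 4.109711177495416
down False [0.4564 0.2793 0.0794] [ 0.317   1.2436 -0.6533]
closed 0.02147887325328968 [-0.3747 -0.1414  5.3078] [-0.1266  0.034   0.0195] 8.525
down False [0.4561 0.2794 0.079 ] [-0.2665 -0.2102  0.2717]
closed 0.019814543303667432 [-0.3597 -0.6707  5.5909] [-0.1369  0.2578 -0.0671] 11.5167
0.020111806764497465 [ 0.2105 -0.1526 -4.6765] 12.875
[ 0.4336  0.517  -0.7988  2.      0.4999  0.8282 -0.5757] 0.01968732264063956 [-0.8408  0.3752 -4.5083] 13.975
```

View pics/g.png

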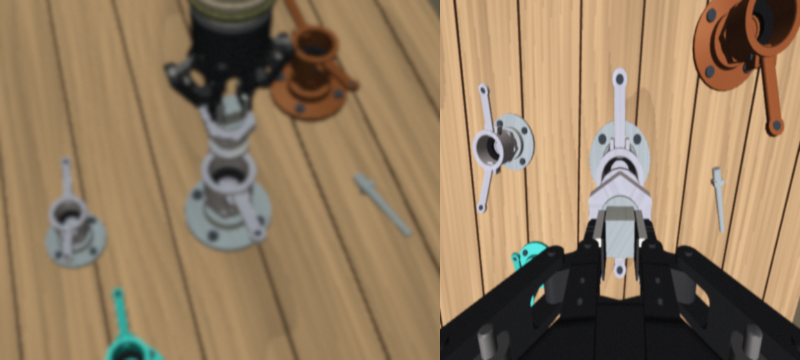

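The plug is held upright by the square head and hangs over the large grey coupling, with both arms clear. I'll lower it with a force guard.

```bash
python3 - <<'E'
from h import *
np.set_printoptions(precision=4,suppress=True)
R=down(np.pi/2+.07); C=np.array([.5447,.0102,0])
bot.move_linear(C+[0,0,.190],R,v=.1); bot.pause(.2); s=bot.observe(); f0=s["contact_force"]; print(f0,s["position"])
for z in (.180,.176,.170,.156):
    r=bot.move_linear(C+[0,0,z],R,v=.03,until_force=8); s=bot.observe()
    print(z,r,s["position"],s["contact_force"]-f0,s["ft_torque"],s["t"])
    if r: break
E
```

```text
[-0.0851 -0.1412 -3.4487] [0.5451 0.0103 0.1906]
0.18 False [0.5446 0.0102 0.1798] [-0.0688 -0.1109 -1.3735] [-0.0087  0.021   0.0221] 15.3083
0.176 False [0.5446 0.0102 0.1758] [0.5246 1.4654 0.2561] [-0.0073 -0.0099 -0.0279] 15.5917
0.17 False [0.5446 0.0102 0.1698] [-0.2604 -0.7457 -0.8779] [ 0.0177 -0.018  -0.0113] 15.9417
0.156 False [0.5447 0.0103 0.1559] [-0.4983  0.6628 -0.1252] [-0.0239  0.0128 -0.0081] 16.5583
```

```bash
python3 - <<'E'
from h import *
np.set_printoptions(precision=4,suppress=True)
R=down(np.pi/2+.07); C=np.array([.5447,.0102,0])
f0=bot.observe()["contact_force"]
r=bot.move_linear(C+[0,0,.141],R,v=.006,until_force=25.5)
for i in range(4):
    s=bot.observe(); print(r,s["position"],s["contact_force"]-f0,s["width"],s["t"]); bot.pause(.15)
E
```

```text
True [0.5451 0.0105 0.1475] [-1.1983 -0.9013 16.5517] 0.019833240406940244 18.1667
True [0.5451 0.0104 0.1475] [-1.801  -1.9922 15.111 ] 0.01976256147500098 18.3167
True [0.5451 0.0105 0.1475] [-1.6305 -1.3705 15.7912] 0.019807368930801476 18.4667
True [0.5451 0.0104 0.1475] [-1.6589 -1.3496 15.6029] 0.01976583526225064 18.6167
```

```bash
python3 - <<'E'
from h import *
np.set_printoptions(precision=4,suppress=True)
# offset: held force baseline about -4.5 (plug weight)
F=lambda: np.mean([(bot.pause(.02),bot.observe()["contact_force"][2])[1] for _ in range(4)])
p=bot.observe()["position"]; z=.1475
for i in range(24):
    z-=.00025
    r=bot.move_linear([.5447,.0102,z],v=.004,until_force=14); f=F(); s=bot.observe()
    print(i,r,round(z,5),s["position"][2].round(5),round(f+4.0,1),s["t"])
    if f+4.0>25: break
bot.pause(.35); print(F()+4)
E
```

```text
0 False 0.14725 0.14772 11.0 19.2417
1 False 0.147 0.14762 13.5 19.5583
2 False 0.14675 0.14753 15.4 19.875
3 False 0.1465 0.14745 17.4 20.1917
4 False 0.14625 0.14735 19.6 20.5083
5 False 0.146 0.14729 21.6 20.825
6 False 0.14575 0.1472 23.8 21.1417
7 False 0.1455 0.1471 26.3 21.4583
25.729801920359915
```

```bash
cat > cam.py <<'E'
from h import *
import ik
ik.psi=.0717; C=np.array([.5448,.0103,0])   # mean of fit and the felt insertion
def pose(k,th,gap,taumax=np.radians(45)):
    R,u,e=ik.tool(k,taumax*np.clip(th/1.92,0,1),1); al=np.radians(20)-th
    d=np.cos(al)*u+np.sin(al)*e; n=-np.sin(al)*u+np.cos(al)*e
    P=C+.0287*u+.089*e+.055*d+.0115*n
    return P+(gap+.011*abs(R[:,0]@n))*n-.019*R[:,2],R,n
def swing(k,th0=.0):
    p,R,n=pose(k,th0,.04); bot.move_ptp(p,R)
    p,R,n=pose(k,th0,.004); bot.move_linear(p,R,v=.1,until_force=15)
    for th in np.linspace(th0,1.92,17)[1:]:
        p,R,n=pose(k,th,0.); r=bot.move_linear(p,R,v=.06,until_force=18)
        s=bot.observe(); f=s["contact_force"]; print("th %.2f"%th,r,"F.n %.1f"%(f@n),"|F| %.1f"%np.linalg.norm(f),"lag",((s["position"]-p)*1e3).round(1),"t %.2f"%s["t"])
        if r: return False
    return True
E
python3 - <<'E'
from cam import *
np.set_printoptions(precision=4,suppress=True)
bot.move_linear([.5447,.0102,.1472],v=.01); print(bot.observe()["contact_force"])
bot.set_gripper(.042,30); s=bot.observe(); print("open",s["width"],s["contact_force"],s["position"])
bot.move_linear([.5447,.0102,.26],v=.15); bot.set_gripper(0.,60); s=bot.observe(); print(s["width"],s["contact_force"],s["t"])
print("ok",swing(0))
E
```

```text
[-0.6686 -0.445   8.2073]
open 0.0421505789117285 [-0.6432  1.443  -0.7218] [0.5446 0.0102 0.1469]
3.2907321587152383e-05 [ 0.23   -0.0188 -0.5359] 23.9083
th 0.12 False F.n 0.1 |F| 0.8 lag [0.2 0.3 0.5] t 25.26
th 0.24 False F.n 0.3 |F| 1.0 lag [0.  0.3 0.3] t 25.54
th 0.36 False F.n -0.2 |F| 0.3 lag [-0.2  0.1  0. ] t 25.82
th 0.48 False F.n 0.0 |F| 0.7 lag [-0.2  0.  -0. ] t 26.11
th 0.60 False F.n -0.1 |F| 0.5 lag [-0.2  0.1 -0.1] t 26.38
th 0.72 False F.n -0.4 |F| 0.9 lag [-0.2  0.2 -0.1] t 26.63
th 0.84 False F.n -0.1 |F| 0.6 lag [-0.2  0.  -0.1] t 26.88
th 0.96 False F.n 0.9 |F| 1.4 lag [-0.2 -0.1 -0.1] t 27.13
th 1.08 False F.n 1.1 |F| 1.8 lag [-0.2 -0.1 -0.1] t 27.38
th 1.20 False F.n 1.2 |F| 2.1 lag [-0.2 -0.1 -0.1] t 27.63
th 1.32 False F.n 1.5 |F| 2.2 lag [-0.2 -0.  -0.2] t 27.88
th 1.44 False F.n 1.3 |F| 1.9 lag [-0.2 -0.1 -0.2] t 28.13
th 1.56 False F.n 2.0 |F| 2.4 lag [-0.1 -0.1 -0.1] t 28.38
th 1.68 False F.n 2.0 |F| 2.4 lag [-0.1 -0.1 -0.1] t 28.63
th 1.80 False F.n 1.9 |F| 2.4 lag [-0.1 -0.1 -0.1] t 28.88
th 1.92 False F.n 2.0 |F| 2.5 lag [-0.1 -0.1 -0. ] t 29.13
ok True
```

The forces stayed near zero, so the tip may have missed the arm. I'll check with a picture before going on.

```bash
python3 - <<'E'
from h import *
for n in("side","wrist","top"): cv2.imwrite(f"pics/k_{n}.png",bot.grab_frame(n)[:,:,::-1])
a=cv2.imread("pics/k_side.png")[180:330,200:400];b=cv2.imread("pics/k_wrist.png");c=cv2.imread("pics/k_top.png")[160:260,270:400]
cv2.imwrite("pics/k.png",np.vstack([np.hstack([cv2.resize(a,(400,300),interpolation=2),cv2.resize(b,(400,300))]),np.hstack([cv2.resize(c,(390,300),interpolation=2),np.zeros((300,410,3),np.uint8)])]))
E
```

```text
(no output)
```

View pics/k.png

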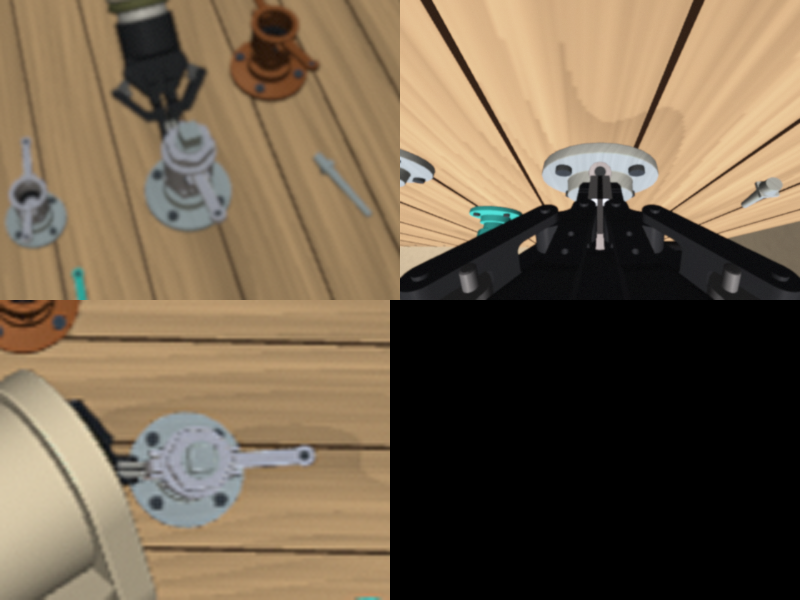

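The left arm did swing down and now hangs behind the fingertips, while the right arm is still open. The plug sits in the mouth. Now a guarded push onto the left stop.

```bash
cat >> cam.py <<'E'
def finish(k,depth=.008):
    p,R,n=pose(k,1.92,0.); r=bot.move_linear(p-depth*n,R,v=.008,until_force=20); s=bot.observe()
    print("stop",r,"depth mm",((p-s["position"])@n*1e3).round(2),"F",s["contact_force"].round(1),s["t"]); bot.pause(.4)
    print("held",bot.observe()["contact_force"].round(1))
    return r
def retreat(k):
    p,R,n=pose(k,1.92,0.); q=p+.03*n-.06*R[:,2]; bot.move_linear(p+.02*n,R,v=.08); bot.move_linear(q,R,v=.15); bot.move_linear(q+[0,0,.12],R,v=.2)
E
python3 - <<'E'
from cam import *
print(finish(0))
E
```

```text
stop True depth mm 1.86 F [-0.3  0.8  1.9] 30.05
held [ 0.3 -0.3 -0.5]
True
```

```bash
python3 - <<'E'
from cam import *
print(finish(0)); retreat(0)
p,R,n=pose(1,0,.12); bot.move_ptp(p+[0,0,.08],R); print(bot.observe()["joints"].round(2))
if swing(1): print(finish(1)); print(finish(1))
E
```

```text
stop False depth mm 2.23 F [-5.2 17.7  3.6] 31.45
held [-6.  17.7  3.8]
False
[ 0.29  0.33 -0.46  1.89  0.17  0.97 -0.18]
th 0.12 False F.n 0.0 |F| 0.7 lag [ 0.1 -0.3  0.4] t 36.24
th 0.24 False F.n -0.2 |F| 0.9 lag [-0.  -0.3  0.2] t 36.52
th 0.36 False F.n 0.2 |F| 1.0 lag [-0.1 -0.2  0. ] t 36.81
th 0.48 False F.n -0.8 |F| 0.9 lag [-0.2 -0.1 -0.1] t 37.09
th 0.60 False F.n -0.4 |F| 0.7 lag [-0.2 -0.1 -0.1] t 37.37
th 0.72 False F.n -0.2 |F| 1.2 lag [-0.2 -0.2 -0.1] t 37.62
th 0.84 False F.n -0.1 |F| 0.8 lag [-0.2 -0.1 -0.1] t 37.87
th 0.96 False F.n 0.5 |F| 0.6 lag [-0.2 -0.1 -0.1] t 38.12
th 1.08 False F.n 1.4 |F| 1.5 lag [-0.2 -0.1 -0.1] t 38.37
th 1.20 False F.n 1.8 |F| 2.2 lag [-0.2  0.  -0.1] t 38.62
th 1.32 False F.n 1.4 |F| 1.8 lag [-0.3  0.1 -0.1] t 38.87
th 1.44 False F.n 2.0 |F| 2.4 lag [-0.3  0.2 -0.1] t 39.12
th 1.56 False F.n 2.8 |F| 3.0 lag [-0.2  0.3 -0. ] t 39.37
th 1.68 False F.n 1.2 |F| 1.3 lag [-0.2  0.3  0. ] t 39.62
th 1.80 False F.n 0.5 |F| 0.7 lag [-0.2  0.3  0.1] t 39.87
th 1.92 False F.n 0.1 |F| 1.1 lag [-0.1  0.3  0.1] t 40.12
stop True depth mm 2.32 F [ 0.3 -1.4  0.7] 40.7667
held [ 0.8 -0.1 -0.4]
True
stop True depth mm 2.37 F [ 0.3 -0.2 -0.2] 41.675
held [-0.7 -3.   1.7]
True
```

```bash
python3 - <<'E'
from cam import *
retreat(1)
h=.26; c=C+[0,0,.11]; yaw=0.
# look from well to the robot side so both hanging arms show
bot.move_ptp([.52,.0103,.36],down(0)); bot.pause(.2); s=bot.observe(); print(s["t"],s["contact_force"].round(1))
w=bot.grab_frame("wrist");sd=bot.grab_frame("side");tp=bot.grab_frame("top")
for n,f in(("w",w),("s",sd),("t",tp)): cv2.imwrite(f"pics/e_{n}.png",f[:,:,::-1])
u=proj("wrist",C+[0,0,.1],s).astype(int); v=proj("side",C+[0,0,.1]).astype(int); print(u,v)
cr=lambda f,q,k:cv2.resize(f[max(q[1]-50,0):q[1]+50,q[0]-65:q[0]+65],(390,300),interpolation=2)
x=np.hstack([cr(w,u,1),cr(sd,v,1)]); y=np.hstack([cv2.resize(sd,(390,300)),cv2.resize(tp,(390,300))])
cv2.imwrite("pics/e.png",np.vstack([x,y])[:,:,::-1])
E
```

```text
45.875 [ 0.5 -0.7  0.3]
[279 160] [294 254]
```

View pics/e.png

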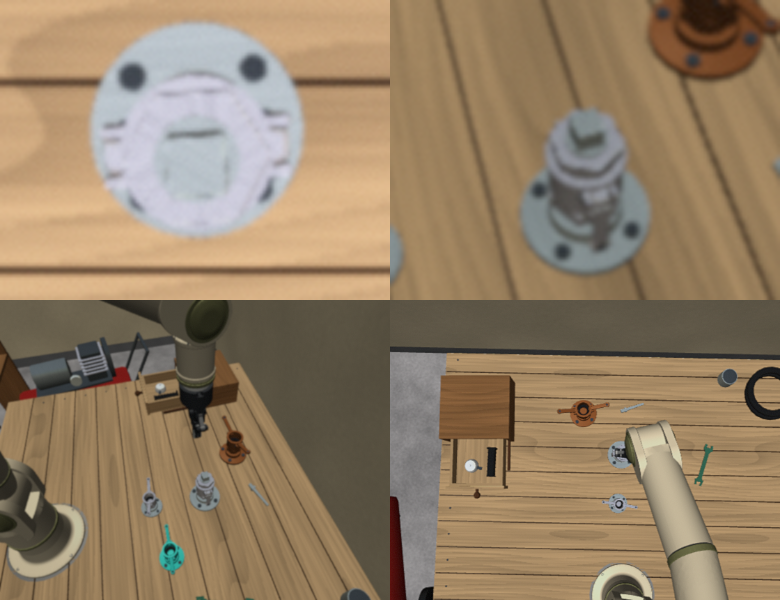

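Both arms hang against the sides and the plug is upright. The top view shows nothing else moved. One last check: touch the head lightly to read the seated height.

```bash
python3 - <<'E'
from cam import *
R=down(np.pi/2+.07); bot.move_ptp(C+[0,0,.2],R)
r=bot.move_linear(C+[0,0,.160],R,v=.008,until_force=5); s=bot.observe(); print(r,s["position"],s["contact_force"],s["t"])
z=s["position"][2]; print("nose est",z-.019-.08)
E
```

```text
True [0.545 0.01  0.167] [-0.836 -0.363  5.283] 50.8
nose est 0.06773755391017332
```

```bash
python3 - <<'E'
from cam import *
R=down(np.pi/2+.07)
r=bot.move_linear(C+[0,0,.160],R,v=.006,until_force=24); s=bot.observe(); print("press",r,s["position"][2],s["contact_force"][2])
bot.move_linear(C+[0,0,.172],R,v=.05); bot.pause(.2)
r=bot.move_linear(C+[0,0,.160],R,v=.008,until_force=5); s=bot.observe(); print("retouch",r,s["position"][2]-.099,s["contact_force"][2],s["t"])
bot.move_linear(C+[0,0,.26],R,v=.12)
E
```

```text
press True 0.16651132538617 12.777994802858391
retouch True 0.06773713669926065 6.141285950248597 52.65
```

```bash
python3 - <<'E'
from h import *
s=bot.observe(); print(s["position"],s["contact_force"],s["t"]); bot.close_job()
E
```

```text
[0.5443642  0.01010193 0.25934271] [ 0.23677455 -0.14084141 -0.05110518] 53.5833
the job is handed in; nothing more can be done
```

I closed the filler and handed the job in at 53.6 s of the 72 s allowed. No verdict is reported, so what follows rests on my own readings. One of them, the plug's final height, is close to its limit.

- **Plug:** I gripped it by its square head and it went into the large grey coupling without touching the sides. I pressed it to about 26 N and held it over 0.3 s; it came up solid at a nose height of about 68 mm.
- **Cam arms:** I swung the left arm down, then the right. Each push onto its stop was limited to a 20 N rise. The left held about 18 N at its stop, and the right stopped at the same place twice.
- **Last checks:** The final pictures show both arms hanging down, the plug upright and the other things where they were. The robot was clear at hand-in, reading about 0 N.

**What is less certain:**
- **Final height:** touching the head put the nose at 67.7 mm against the 68 mm limit. That reading relies on the nominal fingertip length, so the margin is thin. Pressing again with about 24 N did not change it.
- **Cam angles:** I judged them by feel and from the pictures, because there was no direct reading. While the arms swung, the force I read after each step was only 0 to 3 N, so I checked the left arm with a picture and both arms in the final views.
- **Plug position:** my first estimate from the top camera was about 6 mm off the wrist camera's. I used the wrist camera's value, and the grasp confirmed it.

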